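# Hold a label verifier's shutter half open over a carton

### The job

Of the three small cartons take the middle-sized one (60 x 46 x 30 mm) and lay it flat on the narrow raised stand in front of the label verifier, centred and square, a long side facing the verifier; let go of it. Then slide the verifier's sprung shutter by its tab to half its travel, the long middle rib of the scale, and finish while still holding it there against its spring: do not let go. Leave the carton on the stand and the other cartons and the tub where they are.

Things in the scene. Friction and masses are not known exactly. Their poses are not given: they have to be found in the camera images.
- carton_center (a point): centre of the carton to be checked (half-way up, 15 mm above its underside): a closed light-coloured box lying flat, 46 mm along its x, 60 mm along its y, 30 mm high, about 80 g; grasp it across the 46 mm. It is the middle-sized of three cartons, whose places are swapped from run to run.
- stand_top (a point): centre of the top face of the carton stand, a fixed post with a small flat table 85 mm above the bench, 36 mm along x, 44 mm along y: the carton overhangs all round. +x points to the verifier's front face (about 150 mm away), y runs along that face; both to within 0.1 rad. The carton belongs with its centre 15 mm above this point and its y parallel to this y (either way round).
- verifier: label verifier, a fixed grey desk unit 80 mm deep (x), 160 mm wide (y), 130 mm high; origin under its centre on the bench. Its front faces its -x: a window with a steel shutter plate in guide rails that slides along +y. On the top near the front edge are three thin raised white ribs across the sliding direction at y = -32, -2 and +28 mm: short, long, short, in line with the middle of the tab when closed, half and fully open.
- shutter_tab (a point): the shutter's upright black tab, fixed to the shutter plate: 10 mm thick (x), 24 mm wide (y), 54 mm tall; this point is its centre, 155 mm above the bench, so its top is at 182 mm, 52 mm above the verifier's top; it stands 7.5 mm in front of the verifier's front face (centre to face). Axes parallel to the verifier's. Pinch it from above across its 10 mm, with the fingertips above the verifier's top, or push its side towards +y.
- shutter (a joint): travel of the shutter along the verifier's +y in m: 0 closed (where its spring keeps it), 0.03 half, 0.06 fully open. The spring pulls back with 3 N when closed, 9 N at half and 15 N fully open; it closes by itself when let go.
- big_carton: largest carton, 61 x 90 x 46 mm, not needed; origin under its centre
- thin_carton: thinnest carton, 68 x 45 x 17 mm, not needed; origin under its centre
- tub: round screw-lid tub, 66 mm across, 70 mm high, not needed; origin under its centre
Mind the look-alikes: they are no part of the job. What is shaped like the part that bears carton_center but pink or turquoise is not meant. There is more than one size of the verifier; the job needs the larger.

How it is judged:
By the outcome, as a careful person would: the job done as asked, in the order asked, and still so for the second after the job is handed in, while the arm keeps its last pose, push and grip.
It also fails if it takes over 51 s, if anything falls off the work surface, if the arm or the gripper's body presses on something with over 40 N, if the wrist force passes 120 N, or if a joint passes its speed limit or range.

### The arm

A 6-joint arm with a two-finger parallel gripper is mounted at the origin on the work surface; the furniture and walls round the work are solid. World frame = base frame: x ahead of the robot, y to its left, z up, the work surface at z = 0. Lengths are in m, angles in rad, forces in N, time in s.
With the tool pointing down it reaches from about 0.375 to 0.9 m from the base axis. Payload 3.1 kg.
Tool frame: the origin (TCP) lies at the centre of the arm's flange, where the gripper is bolted on; the fingertips stand 173 mm ahead of it and the grasp point (between the pads) lies 155 mm ahead of it; z points along the fingers, y is the line along which they close (so a half turn about z gives the same grasp; the last joint's range is limited). The gripper opens to 85 mm and grips with 20 to 120 N. Pads are 22 mm wide; open, the fingers measure 114 mm over their backs; the gripper's body (76 mm by 85 mm) begins 54 mm behind the grasp point. The pads swing forward as they close: fully open they stand 13 mm farther back than shut.
Start: joints at [1.02, 0.527, 1.433, -0, 1.181, -0.178], TCP at [0.227, 0.582, 0.405] pointing down, gripper open.
Joint ranges: [-3.08, 3.08], [-0.75, 2.2], [0.22, 2.44], [-1.43, 4.57], [0, 2.65], [-2.85, 2.85]. Speed limits (rad/s): [2.79, 2.79, 3.14, 3.14, 3.14, 3.14].

### API

Orientations are given as a unit quaternion [x, y, z, w].
In Python, from station import * gives the robot as it stands.
- The arm moves only by the shell command python3 -m jog 'ROWS' [OPENING] [FORCE]. ROWS is a JSON object of lists of equal length, an entry for each row: "linear": the shift along the world's x, y, z in mm, a list of three; "turn": the turn about the world's z in units of 5 degrees (1.0 is 5 degrees). A call has 1 to 12 rows; each row shifts and turns the commanded pose from where the row before left it; what a row does not reach is not made up. A row lasts 1/8 s, in which the tool goes at most 62.5 mm and 10.7 degrees, less where a joint would pass 70% of its speed; a pose out of reach is approached as far as the arm can. A call is refused whole if a number of a shift passes 62.5 or a number of a turn 1, either way. A call with a gripper value outside its range is refused whole. OPENING is the opening, from 0 (shut) to 1 (fully open), set as the call begins (- or left out, the last holds). The fingers move at their own pace and stop on an object; FORCE is the grip in N (left out, the last holds). Time passes only in rows, so rows that do not move let the fingers close. It gives the time, the measured TCP pose, the force, the opening and the grip force at its end, in the units of the state.
- sense(): the state, without advancing time (a new reading comes with each control period).
- snapshot(name): name is "scene" or "top" or "wrist"; returns the picture (480x640x3 uint8, red, green, blue); there is no depth.
- get_calibration(name): a dict with "fx", "fy", "cx", "cy" (pixels), "world_to_cam" (4x4, takes a point from world to camera coordinates). Camera axes: x right, y down, z forward; pixel columns grow to the right and rows downward; lengths in m; the calibration is good to about 2 mm. A picture is of the moment at which its call begins: read the wrist's pose just before it. get_calibration takes no time and is no camera call; for the wrist camera it gives the pose at the moment of the call.
- sign_off(): hands the job in; it is judged then, once.
The state is a dict: "t": time; "q": joint angles; "qd": joint speeds; "tau": joint torques, N m; "tcp_pos": TCP position; "tool_rot": TCP orientation; "force": force on the tool from outside, world axes, zero at the start; "ft_torque": the same for the moment, N m; "finger_gap": opening from 0.0 (shut) to 1.0 (fully open); "gripper_force": force on a finger pad.
Only numpy, scipy, OpenCV 4.12 (cv2) and the standard library are available. Lean on these libraries where they do the work, as an engineer would, in place of code of your own. Each camera call takes 0.05 s, during which the arm holds its last target. There are 200 camera calls.

## Working session

There is one attempt and no reset: what is moved stays moved. The work goes in short steps, Python scripts to look and compute and a shell command to move; the robot and the scene stay as the last step left them, time stands still between calls to the robot, and variables do not carry over. Pictures are saved under pics/ and viewed, at most 10 in all, crops included, and the job is handed in when it is done.

```bash
mkdir -p pics; ls
cat > h.py <<'E'
from station import *
import cv2, numpy as np
def save(name,fn):
    im=snapshot(name); cv2.imwrite('pics/'+fn,im[:,:,::-1]); return im
def ray(name,uv,c=None):
    c=c or get_calibration(name); M=np.array(c['world_to_cam']); R,t=M[:3,:3],M[:3,3]
    d=R.T@np.array([(uv[0]-c['cx'])/c['fx'],(uv[1]-c['cy'])/c['fy'],1]); return -R.T@t,d
def onz(name,uv,z,c=None):
    o,d=ray(name,uv,c); return o+d*(z-o[2])/d[2]
def proj(name,p,c=None):
    c=c or get_calibration(name); M=np.array(c['world_to_cam']); q=M[:3,:3]@np.array(p)+M[:3,3]
    return np.array([c['fx']*q[0]/q[2]+c['cx'],c['fy']*q[1]/q[2]+c['cy']])
def tri(r1,r2):
    (o1,d1),(o2,d2)=r1,r2
    A=np.c_[d1,-d2]; s=np.linalg.lstsq(A,o2-o1,rcond=None)[0]
    a,b=o1+s[0]*d1,o2+s[1]*d2; return (a+b)/2,np.linalg.norm(a-b)
E
python3 - <<'E'
from h import *
import json
a=save('scene','s0.png');b=save('top','t0.png')
for n in('scene','top','wrist'):
    c=get_calibration(n);o,_=ray(n,(320,240));print(n,c['fx'],o.round(3),np.round(np.array(c['world_to_cam'])[:3,:3],2).tolist())
s=sense();print(s['t'],s['tool_rot'],s['force'],s['finger_gap'])
E
```

```text
pics
scene 460.34981406480756 [ 0.098 -0.7    0.82 ] [[0.9, -0.43, -0.0], [-0.29, -0.6, -0.75], [0.32, 0.68, -0.66]]
top 510.98578824990796 [0.186 0.025 1.323] [[0.02, -1.0, 0.01], [-0.98, -0.03, -0.19], [0.19, -0.01, -0.98]]
wrist 417.96726835585076 [0.16  0.608 0.373] [[0.36, 0.93, -0.0], [0.89, -0.35, 0.28], [0.26, -0.1, -0.96]]
0.1 [ 1.84811632e-01  9.82773476e-01 -9.21085836e-04 -3.27278868e-04] [0.97227997 0.39022577 0.19203598] 1.0030884675170415
```

View pics/s0.png

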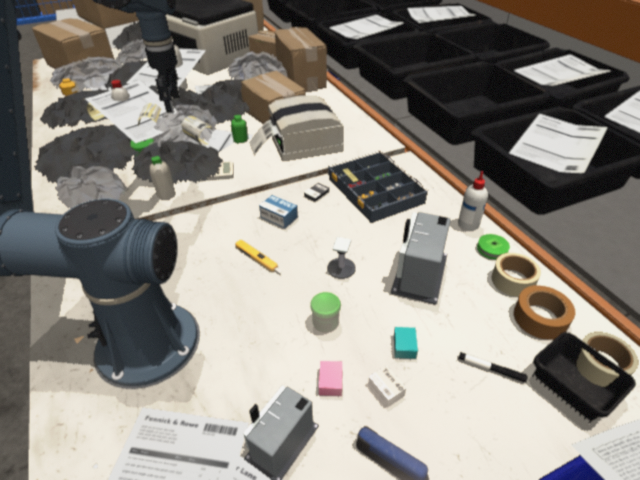

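View pics/t0.png

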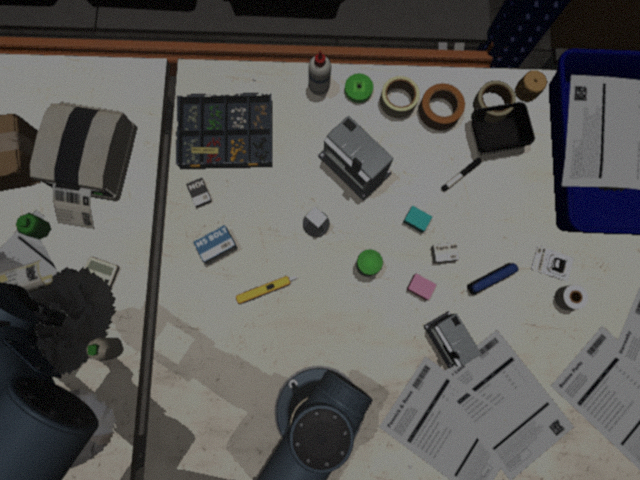

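The scene view shows the arm's base at the left, the larger verifier at (425,255) and a smaller one at (280,430). The stand is at (341,255).
Possible carton picks in the top view:
- White box at (445,253).
- Blue "M5 BOLT" box at (214,244), which is big.
- Dark/white box at (200,192), which is thin.
- Pink (422,287) and turquoise (418,218) decoys.

I choose the white box at (445,253) and will check it in a close crop.

Run:
```python
from h import *
s=cv2.imread('pics/s0.png');t=cv2.imread('pics/t0.png')
def crop(im,x,y,w,h,k): return cv2.resize(im[y:y+h,x:x+w],None,fx=k,fy=k,interpolation=cv2.INTER_CUBIC)
# top: carton(415,233,60x40) verifier+stand ; scene same
A=crop(t,415,225,66,50,6)      #396x300
B=crop(s,355,355,66,50,6)
C=crop(t,295,110,100,75,4)     #400x300
D=crop(s,310,205,150,112,400/150)
D=cv2.resize(D,(400,300));C=cv2.resize(C,(400,300));A=cv2.resize(A,(400,300));B=cv2.resize(B,(400,300))
cv2.imwrite('pics/c1.png',np.vstack([np.hstack([A,B]),np.hstack([C,D])]))
for n,uv in (('carton',(445,253)),('stand',(316,218)),('ver',(357,157)),('big',(214,244)),('thin',(200,192)),('tub',(369,262))): print(n,onz('top',uv,.03).round(3))
```

```text
carton [ 0.4   -0.315  0.03 ]
stand [0.483 0.018 0.03 ]
ver [ 0.652 -0.087  0.03 ]
big [0.408 0.278 0.03 ]
thin [0.545 0.323 0.03 ]
tub [ 0.372 -0.12   0.03 ]
```

View pics/c1.png

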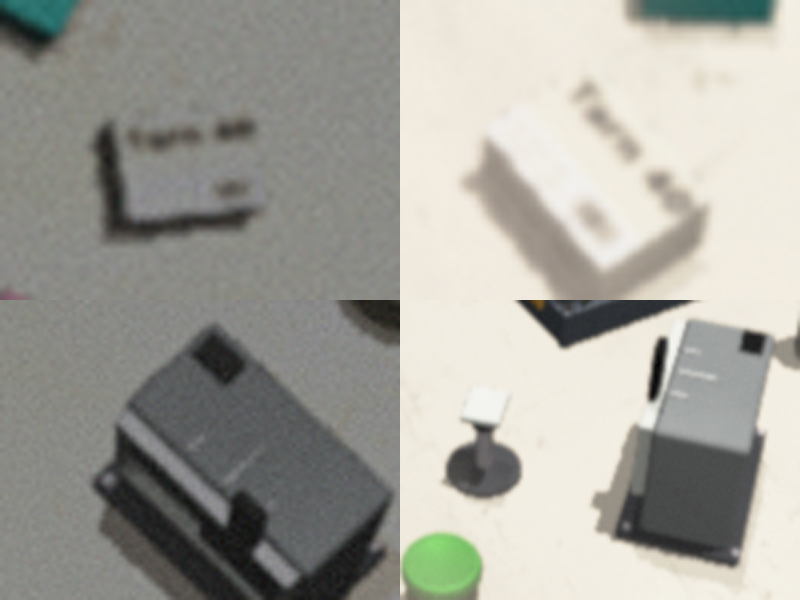

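The crop confirms the choice: a white closed box at top (445,253), about 60 x 45 mm. The large verifier's tab is in line with its near-right rib, so it is closed. +y of the verifier runs up-left in the top image. I'll head over now, looking at the stand on the way.

```bash
python3 -m jog '{"linear":[[45,-42,0],[45,-42,0],[45,-42,0],[45,-42,0],[45,-42,0],[0,-62,0],[0,-62,0],[0,-62,0],[0,-62,0],[0,-62,0],[0,0,0]],"turn":[-1,-1,-1,-1,-1,-1,-1,-1,-1,-1,0]}'
python3 - <<'E'
from h import *
import pickle
c=get_calibration('wrist');im=save('wrist','w1.png');pickle.dump(c,open('w1.pkl','wb'))
E
python3 -m jog '{"linear":[[-8,-54,0],[-8,-54,0],[-8,-54,0],[-8,-54,0],[-8,-54,0],[-8,-54,0],[-6,-50,0],[0,0,0]],"turn":[-0.4,-0.4,-0.4,-0.4,-0.3,-0.3,-0.3,0]}'
python3 - <<'E'
from h import *
import pickle
c=get_calibration('wrist');im=save('wrist','w2.png');pickle.dump(c,open('w2.pkl','wb'))
a=cv2.imread('pics/w1.png');b=cv2.imread('pics/w2.png')
cv2.imwrite('pics/w12.png',np.hstack([cv2.resize(a,(400,300)),cv2.resize(b,(400,300))]))
E
```

```text
t: 1.48
tcp_pos: [0.4523, 0.0585, 0.4046]
tool_rot: [0.586, 0.81, -0.0, 0.0]
force: [0.7, 1.2, 0.5]
finger_gap: 0.998
gripper_force: 0.0
t: 2.52
tcp_pos: [0.399, -0.3139, 0.4046]
tool_rot: [0.668, 0.744, -0.0, 0.001]
force: [0.1, -0.2, -0.2]
finger_gap: 1.002
gripper_force: 0.0
```

View pics/w12.png

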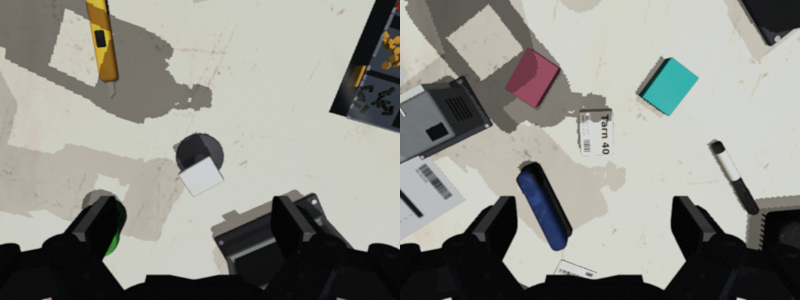

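Left: stand top at full-res (321,282), its base disc behind, the tub to the lower left. Right: the white carton at full-res (~313,213), the pink and turquoise decoys above it.

```bash
cat >> h.py <<'E'
import pickle
def face(fn,box,smax,vmin):
    im=cv2.imread('pics/'+fn); x0,y0,x1,y1=box
    hsv=cv2.cvtColor(im,cv2.COLOR_BGR2HSV)[y0:y1,x0:x1]
    m=((hsv[...,1]<=smax)&(hsv[...,2]>=vmin)).astype(np.uint8)*255
    m=cv2.morphologyEx(m,cv2.MORPH_OPEN,np.ones((3,3)))
    m=cv2.morphologyEx(m,cv2.MORPH_CLOSE,np.ones((15,15)))
    cs=cv2.findContours(m,cv2.RETR_EXTERNAL,cv2.CHAIN_APPROX_NONE)[0]
    k=max(cs,key=cv2.contourArea); r=cv2.minAreaRect(k)
    return cv2.boxPoints(r)+[x0,y0], cv2.contourArea(k)/(r[1][0]*r[1][1]+1e-9)
E
python3 - <<'E'
from h import *
for fn,box,pts in(('w1.png',(250,200,400,340),((321,282),(340,240),(260,300),(380,300))),('w2.png',(260,150,370,280),((300,230),(300,185),(340,215),(278,220)))):
    hsv=cv2.cvtColor(cv2.imread('pics/'+fn),cv2.COLOR_BGR2HSV)
    print(fn,[hsv[v,u].tolist() for u,v in pts])
    hh=hsv[box[1]:box[3]:10,box[0]:box[2]:10]; print(hh[...,1]);print(hh[...,2])
E
```

```text
w1.png [[114, 6, 210], [120, 19, 79], [21, 22, 187], [34, 10, 205]]
[[14 15 16 14 12 15 12 10 11 10 10 12 10 13 10]
 [14 13 14 14 11 21 14 12 12 11 12 11 12 12 13]
 [16 14 14 16 15 23 24 19 19  8 10  9 10 10 11]
 [15 11 12 17  0 20 32 29 18 25 11 10 14 12 12]
 [16 16 15 21 20 20 28 24 20 19 24 12 11 14 11]
 [15 14 16 21 21 27 18 10  5 20 21 16 13 14 11]
 [23 26 24 17 28 28 16  5  7  5 22 15 14 14 28]
 [23 23 23 22 31  8  7  8  9  8 10 14 11 11 19]
 [23 23 22 23  5  2  7  6  7  8  6 11 10 12  9]
 [24 22 22 26 23  4  4  5  7  4  2 11 11 11 12]
 [22 22 20 23 24  7  6  4  4  9 10 11 10 10 10]
 [24 22 23 22 13 10  2 11  9  9 11 10 10 10 12]
 [21 22 24 23 10 11 10  9  8 10 10 11 10 12 11]
 [24 21 21 10 11 11 10  7  7 10 10 11 10 12 11]]
[[207 206 206 205 206 205 206 205 205 205 205 206 205 204 205]
 [206 204 206 206 204 199 207 206 206 206 206 207 207 206 208]
 [205 206 207 204 207  55  43  53  79  63 204 204 204 206 205]
 [206 204 208 163  34  38  40  44  85  82  72 205 205 208 207]
 [206 207 206 133  38  38  37  42  39  79  74 206 206 204 206]
 [206 205 206 169  36  38  29  51  52  75  7
[... 971 characters left out ...]
13 10 11 11 10]
 [22 24 18 13 12 12 12 11 14 11 11]
 [21 19 22 21 24 21 21 21 22 21 18]]
[[124 132 124 135 152 195 210 210 213 213 211]
 [127 131 129 128 125 127 123 202 211 212 210]
 [127 129 130 125 124 126 125 122 211 212 210]
 [124 170 129 132 171 131 133 134 188 212 210]
 [133 215 213 151 136 131 128 102 203 213 210]
 [212 213 214 219 206 214 214 105 195 213 213]
 [211 215 214 218 200 213 212 134 201 214 213]
 [212 212 213 219 218 213 213 151 205 212 213]
 [213 214 210 214 135 213 214 116 206 212 213]
 [197 213 213 202 176 213 214 100 211 213 212]
 [192 198 215 209 204 214 213 214 213 214 213]
 [194 192 198 213 212 212 214 211 204 212 211]
 [191 192 193 190 192 193 195 193 194 193 199]]
```

Run:
```python
from h import *
a=cv2.imread('pics/w1.png');b=cv2.imread('pics/w2.png')
k=5
A=cv2.resize(a[232:332,262:342],None,fx=k,fy=k,interpolation=cv2.INTER_CUBIC)  #400x500
B=cv2.resize(b[165:265,276:356],None,fx=k,fy=k,interpolation=cv2.INTER_CUBIC)
cv2.imwrite('pics/z1.png',np.hstack([A,B]))
w1=pickle.load(open('w1.pkl','rb'));w2=pickle.load(open('w2.pkl','rb'))
print(onz('wrist',(313,208),.03,w2),onz('wrist',(321,282),.085,w1),onz('top',(316,217),.085))
```

```text
[ 0.40145503 -0.31214368  0.03      ] [0.47305351 0.02055784 0.085     ] [0.47311031 0.01851754 0.085     ]
```

View pics/z1.png

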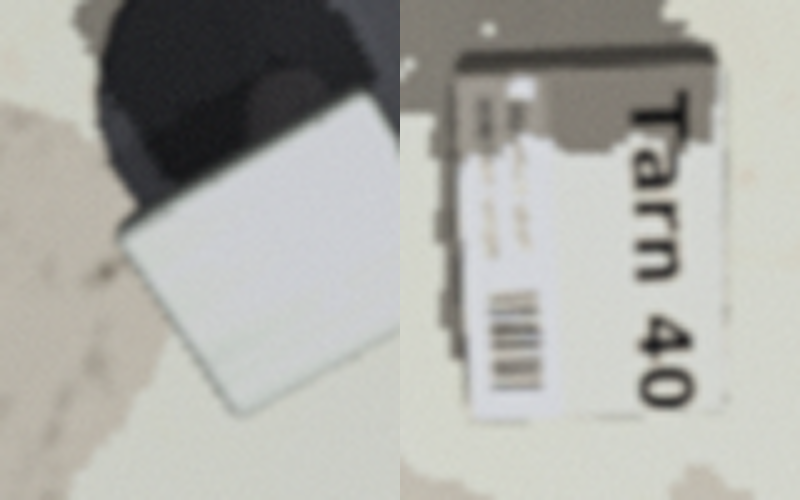

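Stand top corners in w1: (286,279), (335,250) and (310,315), centre (322.5,282.7). Carton top corners in w2: (287,179), (340,177), (342,247) and (290,249).

Run:
```python
from h import *
w1=pickle.load(open('w1.pkl','rb'));w2=pickle.load(open('w2.pkl','rb'))
def rep(P,z,c):
    W=np.array([onz('wrist',p,z,c)[:2] for p in P]);E=np.roll(W,-1,0)-W
    print(W.mean(0).round(4),np.linalg.norm(E,axis=1).round(4),np.degrees(np.arctan2(E[:,1],E[:,0])).round(1))
rep([(287,179.4),(339.6,177.4),(341.6,247.4),(290,248.6)],.03,w2)
rep([(286,279),(335,250.4),(359,286.4),(310,315)],.085,w1)
R=sense()
q=R['tool_rot'];print(2*np.degrees(np.arctan2(q[1],q[0]))-90,R['q'],R['tcp_pos'])
# stand triangulated w1/top/scene
print(tri(ray('wrist',(322.5,282.7),w1),ray('scene',(342,244))))
print(tri(ray('wrist',(314.5,213),w2),ray('scene',(355+(600-400)*66/400,355+180*50/300))))
```

```text
[ 0.4033 -0.3171] [0.0431 0.06   0.0444 0.0594] [   8.3  -81.1 -172.5   97.7]
[0.4743 0.0201] [0.0421 0.0334 0.0432 0.0341] [  50.   -38.6 -129.1  139.5]
6.2013789625328855 [-8.84893123e-01  3.69164790e-01  1.72652600e+00  6.87930639e-04
  1.04676392e+00 -9.93472084e-01] [ 0.3987484  -0.31181813  0.40425709]
(array([0.47508024, 0.01936917, 0.08266875]), np.float64(0.0008899589719166659))
(array([ 0.40420926, -0.31868977,  0.0204335 ]), np.float64(0.0015900773247838845))
```

```bash
python3 -m jog '{"linear":[[4,-5,-50],[0,0,-50],[0,0,0]],"turn":[0.4,0,0]}'
python3 - <<'E'
from h import *
c=get_calibration('wrist');im=save('wrist','w3.png');pickle.dump(c,open('w3.pkl','wb'))
print([proj('wrist',(.4033,-.3171,z),c).round() for z in(0,.03)])
cv2.imwrite('pics/w3c.png',cv2.resize(cv2.imread('pics/w3.png')[100:400,160:560],None,fx=2,fy=2))
E
```

```text
t: 2.95
tcp_pos: [0.4018, -0.3134, 0.3017]
tool_rot: [0.654, 0.757, 0.001, -0.005]
force: [0.2, 0.0, 0.1]
finger_gap: 0.997
gripper_force: 0.0
[array([314., 243.]), array([314., 256.])]
```

View pics/w3c.png

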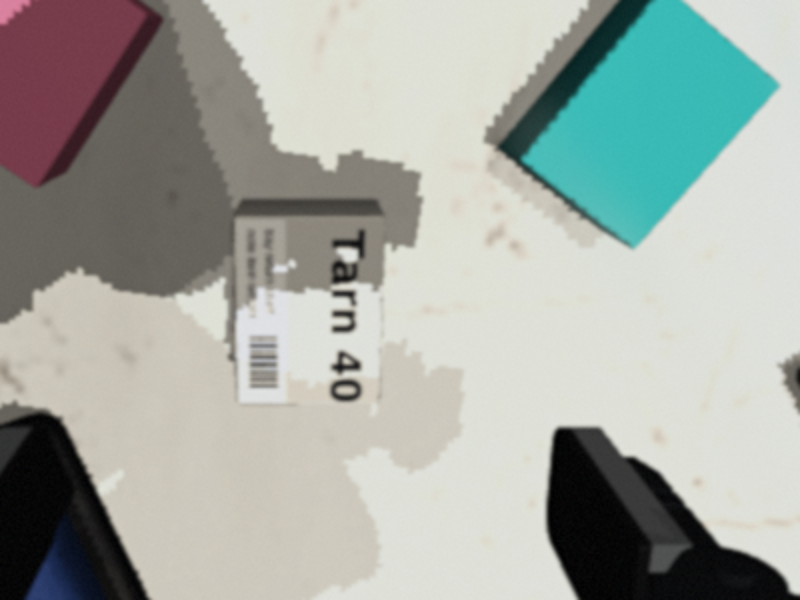

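The carton's top face in w3 spans (278.5,206.5), (352,207.5), (349,302) and (279,301.5). The blue handheld at the lower left lies close to the left finger, so I'll check clearance.

Run:
```python
from h import *
w2=pickle.load(open('w2.pkl','rb'));w3=pickle.load(open('w3.pkl','rb'))
P2=[(287,179.4),(339.6,177.4),(341.6,247.4),(290,248.6)];P3=[(278.5,206.5),(352,207.5),(349,302),(279,301.5)]
T=[tri(ray('wrist',a,w2),ray('wrist',b,w3))[0] for a,b in zip(P2,P3)];print(np.round(T,4),np.mean(T,0))
W=np.array([onz('wrist',p,.03,w3)[:2] for p in P3]);E=np.roll(W,-1,0)-W
print(W.mean(0),np.linalg.norm(E,axis=1),np.degrees(np.arctan2(E[:,1],E[:,0])))
s=sense();q=s['tool_rot'];print(s['tcp_pos'],2*np.degrees(np.arctan2(q[1],q[0]))-90)
# blue thing extents from top image
im=cv2.cvtColor(cv2.imread('pics/t0.png'),cv2.COLOR_BGR2HSV)[255:305,455:530]
m=((im[...,0]>100)&(im[...,0]<130)&(im[...,1]>90)).astype(np.uint8)
k=max(cv2.findContours(m,0,1)[0],key=cv2.contourArea)
for p in cv2.boxPoints(cv2.minAreaRect(k))+[455,255]: print('blue',onz('top',p,.02).round(3))
```

```text
[[ 0.3774 -0.2922  0.0193]
 [ 0.4203 -0.2841  0.032 ]
 [ 0.4296 -0.3443  0.0284]
 [ 0.3858 -0.3489  0.032 ]] [ 0.40327942 -0.31740741  0.02791304]
[ 0.40346062 -0.31700803] [0.04305424 0.05990302 0.04374373 0.06022514] [   7.65947825  -81.83881887 -171.91588735   97.50368424]
[ 0.40242325 -0.31448889  0.3038317 ] 8.35773712852692
blue [ 0.321 -0.374  0.02 ]
blue [ 0.384 -0.496  0.02 ]
blue [ 0.36  -0.507  0.02 ]
blue [ 0.297 -0.385  0.02 ]
```

Height (~0.028–0.03 m) and yaw (8°) agree. Descending to grasp.

```bash
python3 -m jog '{"linear":[[1,-3,-40],[0,0,-40],[0,0,-30],[0,0,-18],[0,0,0],[0,0,0],[0,0,0]],"turn":[0,0,0,0,0,0,0]}'
python3 -m jog '{"linear":[[0,0,0],[0,0,0],[0,0,0],[0,0,0],[0,0,0],[0,0,0]],"turn":[0,0,0,0,0,0]}' 0.3 30
```

```text
t: 3.88
tcp_pos: [0.4036, -0.32, 0.1783]
tool_rot: [0.655, 0.756, -0.0, 0.002]
force: [1.0, 1.0, 0.6]
finger_gap: 1.001
gripper_force: 0.0
t: 4.62
tcp_pos: [0.403, -0.3198, 0.1771]
tool_rot: [0.655, 0.756, -0.0, 0.0]
force: [-1.6, 0.8, 6.1]
finger_gap: 0.529
gripper_force: 32.1
```

Gripped at a 45 mm opening. Lifting and going to a spot just short of the stand for a look.

```bash
python3 -m jog '{"linear":[[0,0,30],[0,0,50],[0,0,55],[4,40,50],[4,48,0],[4,48,0],[4,48,0],[3,48,0],[2,48,0],[0,0,0],[0,0,0],[0,0,0]],"turn":[0,0,-1,-1,-1,-1,-1,-1,-1,-1,-1,-0.5]}'
python3 -m jog '{"linear":[[0,0,0],[0,0,0]],"turn":[0,0]}'
python3 - <<'E'
from h import *
c=get_calibration('wrist');im=save('wrist','w4.png');pickle.dump(c,open('w4.pkl','wb'));save('top','t4.png')
s=sense();q=s['tool_rot'];print(s['tcp_pos'],2*np.degrees(np.arctan2(q[1],q[0]))-90,s['finger_gap'])
print(proj('wrist',(.4745,.020,.085),c))
cv2.imwrite('pics/w4c.png',cv2.resize(cv2.imread('pics/w4.png'),(800,600)))
E
```

```text
t: 6.12
tcp_pos: [0.4236, -0.0403, 0.3601]
tool_rot: [0.904, 0.428, -0.0, -0.0]
force: [1.1, -0.8, -1.2]
finger_gap: 0.526
gripper_force: 31.4
t: 6.38
tcp_pos: [0.4238, -0.0407, 0.3602]
tool_rot: [0.904, 0.428, -0.0, -0.0]
force: [-0.5, -0.1, -0.6]
finger_gap: 0.528
gripper_force: 31.4
[ 0.42386265 -0.04081035  0.36031503] -39.29030852218098 0.5259718993362387
[312.69559139 106.98186004]
```

View pics/w4c.png

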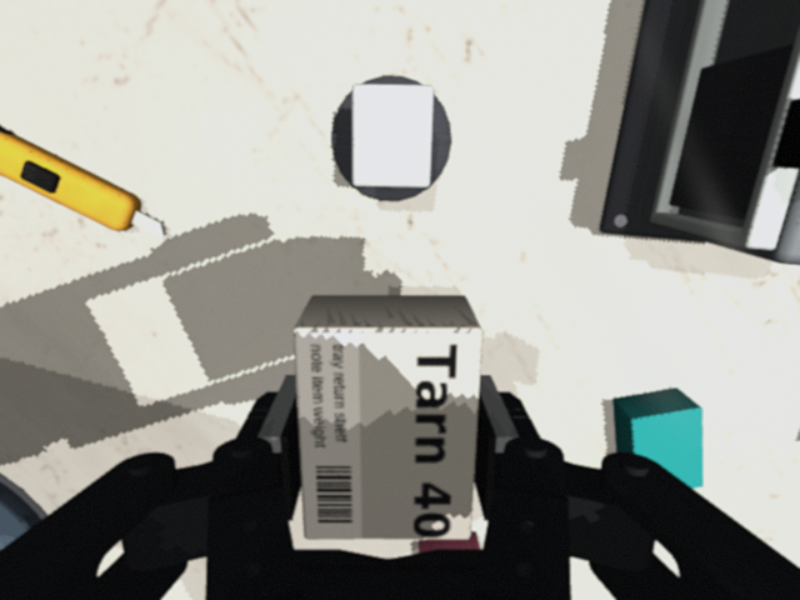

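The stand top's corners in the 800-px view are (353,85), (433,85), (431,187) and (353,186), well aligned with the carton, whose top face is (296,328), (480,328), (475,540) and (303,538).

Run:
```python
from h import *
w1=pickle.load(open('w1.pkl','rb'));w4=pickle.load(open('w4.pkl','rb'))
def rep(P,z):
    W=np.array([onz('wrist',np.array(p)/1.25,z,w4)[:2] for p in P]);E=np.roll(W,-1,0)-W
    print(W.mean(0).round(4),np.linalg.norm(E,axis=1).round(4),np.degrees(np.arctan2(E[:,1],E[:,0])).round(1)); return W.mean(0)
P=[(353,85),(433,85),(431,187),(353,186)]
s=rep(P,.085); c=rep([(296,328),(480,328),(475,540),(303,538)],.213)
print('tri',tri(ray('wrist',np.mean(P,0)/1.25,w4),ray('wrist',(322.5,282.7),w1)))
print('go',(s-c)*1000)
```

```text
[0.4742 0.0184] [0.0347 0.0432 0.0356 0.0428] [ -39.3 -129.1  140.    49.7]
[ 0.425  -0.0389] [0.0432 0.0599 0.046  0.0593] [ -39.2 -127.7  140.    49.7]
tri (array([0.47472845, 0.01897744, 0.08131672]), np.float64(0.0002673461743850102))
go [49.13996057 57.39015439]
```

Yaw is good. Moving over and descending, stopping short.

```bash
python3 -m jog '{"linear":[[25,28,0],[24,29,0],[0,0,-35],[0,0,-35],[0,0,-15],[0,0,-6],[0,0,0],[0,0,0]],"turn":[0,0,0,0,0,0,0,0]}'
python3 -m jog '{"linear":[[0,0,-2],[0,0,0],[0,0,0]],"turn":[0,0,0]}'
python3 -m jog '{"linear":[[0,0,-2],[0,0,0],[0,0,0]],"turn":[0,0,0]}'
```

```text
t: 7.48
tcp_pos: [0.4732, 0.0162, 0.2701]
tool_rot: [0.904, 0.428, 0.001, 0.0]
force: [0.4, -0.2, -0.6]
finger_gap: 0.522
gripper_force: 31.4
t: 7.85
tcp_pos: [0.4729, 0.0163, 0.2676]
tool_rot: [0.904, 0.428, 0.0, 0.0]
force: [0.8, 0.5, -0.6]
finger_gap: 0.527
gripper_force: 31.4
t: 8.22
tcp_pos: [0.4729, 0.0163, 0.2654]
tool_rot: [0.904, 0.428, -0.0, -0.0]
force: [0.0, 0.5, 0.1]
finger_gap: 0.527
gripper_force: 31.4
```

```bash
python3 -m jog '{"linear":[[0,0,-2],[0,0,0],[0,0,0]],"turn":[0,0,0]}'
python3 -m jog '{"linear":[[0,0,-1],[0,0,0],[0,0,0]],"turn":[0,0,0]}'
python3 -m jog '{"linear":[[0,0,-1],[0,0,0],[0,0,0]],"turn":[0,0,0]}'
```

```text
t: 8.6
tcp_pos: [0.4729, 0.0163, 0.2634]
tool_rot: [0.904, 0.428, -0.0, -0.0]
force: [0.8, 0.3, 0.4]
finger_gap: 0.522
gripper_force: 31.4
t: 8.98
tcp_pos: [0.4729, 0.0162, 0.2624]
tool_rot: [0.904, 0.428, -0.0, 0.0]
force: [0.0, -0.7, -0.1]
finger_gap: 0.53
gripper_force: 31.4
t: 9.35
tcp_pos: [0.4729, 0.0163, 0.262]
tool_rot: [0.904, 0.428, 0.0, 0.0]
force: [-1.8, -0.7, 6.8]
finger_gap: 0.53
gripper_force: 32.2
```

Contact at 0.262 m (6.8 N). Releasing, rising straight up and looking.

```bash
python3 -m jog '{"linear":[[0,0,0],[0,0,0],[0,0,0],[0,0,0]],"turn":[0,0,0,0]}' 0.8
python3 -m jog '{"linear":[[0,0,15],[0,0,35],[0,0,50],[0,0,50],[-30,-37,0],[-30,-37,0],[0,0,0],[0,0,0]],"turn":[0,0,0,0,0,0,0,0]}'
python3 - <<'E'
from h import *
c=get_calibration('wrist');im=save('wrist','w5.png');pickle.dump(c,open('w5.pkl','wb'));save('top','t5.png');save('scene','s5.png')
b=cv2.imread('pics/t5.png')[110:260,260:410]
a=cv2.imread('pics/w5.png')
print(proj('wrist',(.4743,.0187,.115),c),proj('top',(.4743,.0187,.115)))
s=cv2.imread('pics/s5.png')[195:315,310:470]
cv2.imwrite('pics/c5.png',np.hstack([cv2.resize(a,(480,360)),np.vstack([cv2.resize(b,(320,320))[:320],cv2.resize(s,(320,240))])[:560][:360]])if 0 else cv2.resize(a,(800,600)))
E
```

```text
t: 9.85
tcp_pos: [0.4729, 0.0163, 0.2613]
tool_rot: [0.904, 0.428, -0.0, -0.0]
force: [0.4, 0.1, -0.8]
finger_gap: 0.796
gripper_force: 0.0
t: 10.85
tcp_pos: [0.4131, -0.0578, 0.4115]
tool_rot: [0.904, 0.428, 0.0, 0.0]
force: [0.3, 0.4, 0.3]
finger_gap: 0.801
gripper_force: 0.0
[308.72628983  75.15020215] [316.06982733 213.72573735]
```

View pics/c5.png

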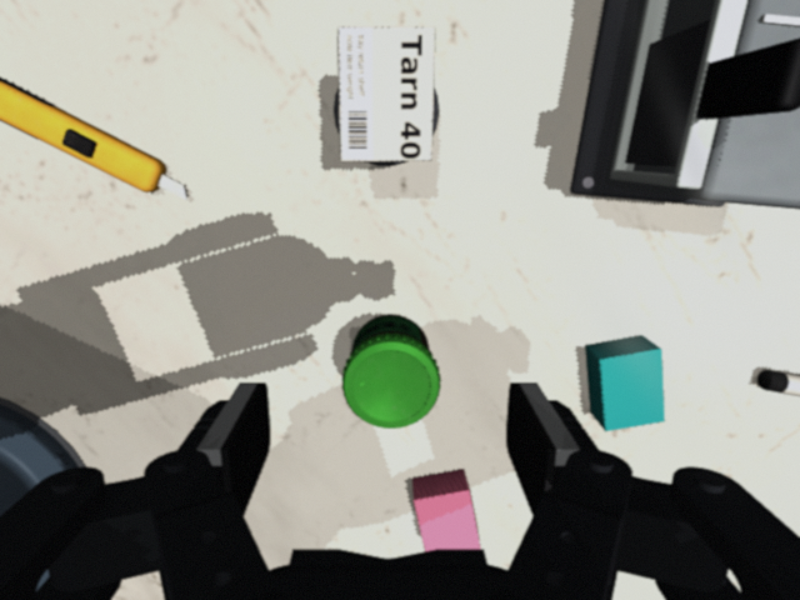

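The carton sits squarely on the stand, centre at (308.8,75.4) in wrist pixels against the predicted (308.7,75.2). The tab is at the right edge. Now to a viewpoint before the tab, with pictures from two places.

```bash
python3 -m jog '{"linear":[[47,-27,0],[47,-27,0],[47,-27,0],[0,0,0],[0,0,0]],"turn":[0,0,0,0,0]}'
python3 - <<'E'
from h import *
c=get_calibration('wrist');save('wrist','w6.png');pickle.dump(c,open('w6.pkl','wb'))
E
python3 -m jog '{"linear":[[-20,-50,0],[0,0,0],[0,0,0]],"turn":[0,0,0]}'
python3 - <<'E'
from h import *
c=get_calibration('wrist');save('wrist','w7.png');pickle.dump(c,open('w7.pkl','wb'))
a=cv2.imread('pics/w6.png');b=cv2.imread('pics/w7.png')
cv2.imwrite('pics/c67.png',np.hstack([cv2.resize(a[0:450,170:470],None,fx=4/3,fy=4/3),cv2.resize(b[0:450,300:600],None,fx=4/3,fy=4/3)]))
E
```

```text
t: 11.62
tcp_pos: [0.5537, -0.1377, 0.4105]
tool_rot: [0.903, 0.429, -0.001, -0.001]
force: [-0.0, 0.2, 0.0]
finger_gap: 0.8
gripper_force: 0.0
t: 12.05
tcp_pos: [0.5331, -0.1879, 0.4116]
tool_rot: [0.904, 0.428, 0.0, -0.001]
force: [0.4, 0.2, 0.8]
finger_gap: 0.804
gripper_force: 0.0
```

View pics/c67.png

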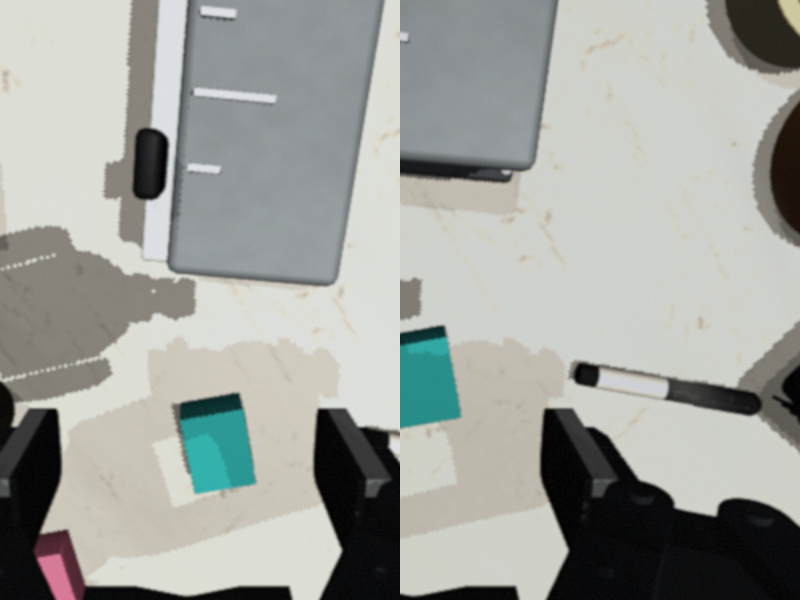

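Left (w6): tab blob at crop x 134–167, y 128–199. Rib ends are at (202,12)–(236,14), (194,92)–(275,99) and (188,167)–(220,170). Body corners are at (170,270) and (335,284). The tab is in line with the near short rib, so closed. The right crop missed the tab; I'll find it by mask.

Run:
```python
from h import *
w6=pickle.load(open('w6.pkl','rb'));w7=pickle.load(open('w7.pkl','rb'))
f=lambda p:np.array(p)*.75+[170,0]
P={k:onz('wrist',f(p),.13,w6)[:2] for k,p in dict(r1a=(202,12),r1b=(236,14),r2a=(194,92),r2b=(275,99),r3a=(188,167),r3b=(220,170),ca=(170,270),cb=(335,284),e=(188,1)).items()}
for k,v in P.items(): print(k,v.round(4))
ang=lambda a,b:np.degrees(np.arctan2(*(b-a)[::-1]))
print('x dir',ang(P['r2a'],P['r2b']),ang(P['ca'],P['cb']),'y dir',ang(P['ca'],P['e']),ang(P['r3a'],P['r1a']),'len',np.linalg.norm(P['ca']-P['cb']),np.linalg.norm(P['r3a']-P['r1a']))
def blob(fn,box):
    im=cv2.imread('pics/'+fn,0);x0,y0,x1,y1=box;m=(im[y0:y1,x0:x1]<48).astype(np.uint8)
    cs=sorted(cv2.findContours(m,0,1)[0],key=cv2.contourArea)[-3:]
    return [(cv2.boundingRect(k),cv2.contourArea(k)) for k in cs]
b6=blob('w6.png',(262,80,300,160));print(b6);print(blob('w7.png',(150,50,420,330)),proj('wrist',onz('wrist',(282.5,122),.182,w6),w7))
print(onz('wrist',(282.5,122),.182,w6), 'top',proj('top',onz('wrist',(282.5,122),.182,w6)))
```

```text
r1a [ 0.6389 -0.0408]
r1b [ 0.649 -0.05 ]
r2a [ 0.6177 -0.0619]
r2b [ 0.6421 -0.0854]
r3a [ 0.5968 -0.0836]
r3b [ 0.6067 -0.0933]
ca [ 0.5621 -0.1133]
cb [ 0.6163 -0.1658]
e [ 0.637  -0.0342]
x dir -43.82432459218717 -44.09008372766692 y dir 46.51753782575491 45.45452254008916 len 0.07551548573756554 0.059977720869234974
[((8, 17, 26, 52), 1057.5)]
[((138, 195, 45, 15), 268.0), ((42, 257, 22, 23), 318.5), ((108, 59, 109, 25), 829.0)] [241.33141305  -5.4752497 ]
[ 0.58815723 -0.07392127  0.182     ] top [357.09003926 160.7889696 ]
```

```bash
python3 -m jog '{"linear":[[10,40,0],[10,38,0],[0,0,0],[0,0,0]],"turn":[-0.5,-0.4,0,0]}'
python3 - <<'E'
from h import *
w6=pickle.load(open('w6.pkl','rb'))
c=get_calibration('wrist');im=save('wrist','w8.png');pickle.dump(c,open('w8.pkl','wb'))
p=proj('wrist',(.5879,-.0741,.182),c);print('pred',p)
x,y=p.astype(int);g=cv2.cvtColor(im,cv2.COLOR_RGB2GRAY)[max(0,y-45):y+45,x-40:x+40]
for k in cv2.findContours((g<48).astype(np.uint8),0,1)[0]:
    if cv2.contourArea(k)>200: r=cv2.boundingRect(k);print((r[0]+x-40,r[1]+max(0,y-45),r[2],r[3]),cv2.minAreaRect(k))
s=sense();q=s['tool_rot'];print(s['tcp_pos'],2*np.degrees(np.arctan2(q[1],q[0]))-90)
for n in('w6','w8'):
    o,_=ray('wrist',(0,0),pickle.load(open(n+'.pkl','rb')));print(n,o)
cv2.imwrite('pics/w8c.png',cv2.resize(cv2.imread('pics/w8.png')[0:420,80:640],None,fx=1.42,fy=1.42))
E
```

```text
t: 12.6
tcp_pos: [0.5539, -0.11, 0.4115]
tool_rot: [0.919, 0.393, -0.0, 0.0]
force: [0.9, 0.5, 0.1]
finger_gap: 0.799
gripper_force: 0.0
pred [310.51672838 170.07066431]
(np.int64(298), np.int64(125), 20, 84) ((37.5, 41.49999237060547), (18.999996185302734, 82.99998474121094), 0.0)
[ 0.55385974 -0.11066027  0.41151913] -43.75472200336329
w6 [ 0.59895882 -0.0817484   0.3794037 ]
w8 [ 0.60339865 -0.05782526  0.38048903]
```

View pics/w8c.png

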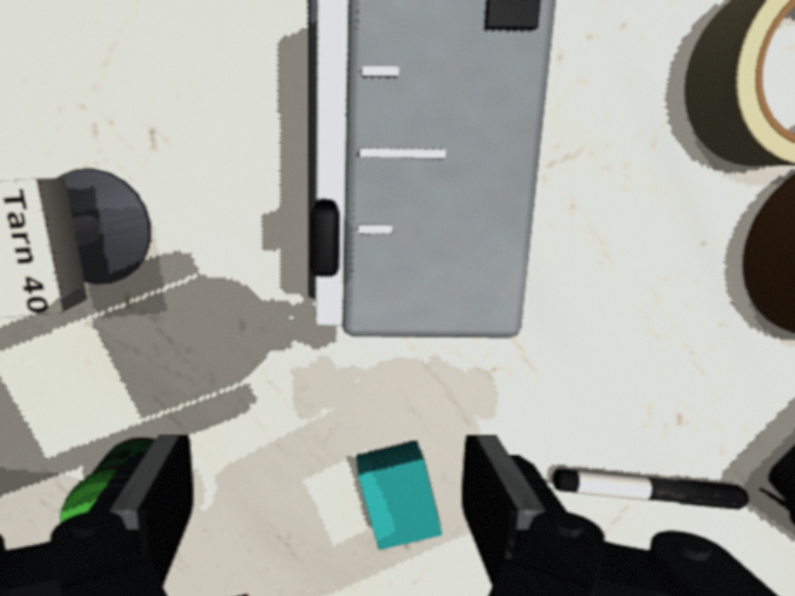

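Tab top at crop (314–339, 200–277), matching the predicted (310,170) full-res within about 1 px. The ribs are horizontal in the image, so yaw -44° is right. Going over the tab, half-closing, descending, pinching.

```bash
python3 -m jog '{"linear":[[17,18,0],[17,18,0],[0,0,0],[0,0,0],[0,0,-35],[0,0,-35],[0,0,-20],[0,0,-10],[0,0,0],[0,0,0]],"turn":[0,0,0,0,0,0,0,0,0,0]}' 0.45
python3 -m jog '{"linear":[[0,0,0],[0,0,0],[0,0,0],[0,0,0],[0,0,0],[0,0,0]],"turn":[0,0,0,0,0,0]}' 0 60
```

```text
t: 13.9
tcp_pos: [0.5882, -0.0751, 0.3124]
tool_rot: [0.92, 0.392, 0.001, 0.001]
force: [-0.1, 0.2, -0.2]
finger_gap: 0.45
gripper_force: 0.0
t: 14.65
tcp_pos: [0.5875, -0.0742, 0.3124]
tool_rot: [0.92, 0.392, -0.0, -0.001]
force: [-3.1, 2.3, 6.3]
finger_gap: 0.107
gripper_force: 59.6
```

```bash
python3 -m jog '{"linear":[[3.5,3.6,0],[3.5,3.6,0],[3.5,3.6,0],[3.5,3.6,0],[3.5,3.6,0],[3.3,3.6,0],[0,0,0],[0,0,0],[0,0,0],[0,0,0]],"turn":[0,0,0,0,0,0,0,0,0,0]}'
python3 - <<'E'
from h import *
c=get_calibration('wrist');save('wrist','w9.png');pickle.dump(c,open('w9.pkl','wb'));save('top','t9.png');save('scene','s9.png')
s=sense();p=np.array(s['tcp_pos']);d=p-[.5875,-.0742,.3124];print(p,d[:2]@[.695,.719],d[:2]@[.719,-.695],s['force'],s['finger_gap'])
a=cv2.imread('pics/w9.png')[0:480,100:580];b=cv2.imread('pics/s9.png')[195:315,320:470]
cv2.imwrite('pics/c9.png',np.hstack([cv2.resize(a,(400,400)),cv2.resize(b,(400,400))]))
E
```

```text
t: 15.9
tcp_pos: [0.6072, -0.054, 0.3124]
tool_rot: [0.92, 0.392, -0.002, -0.0]
force: [-8.1, -3.8, 7.6]
finger_gap: 0.113
gripper_force: 59.9
[ 0.60719622 -0.05401205  0.3123656 ] 0.028204015596309178 0.00013095739211749913 [-7.60503397 -3.82009594  7.316561  ] 0.1086075573618246
```

View pics/c9.png

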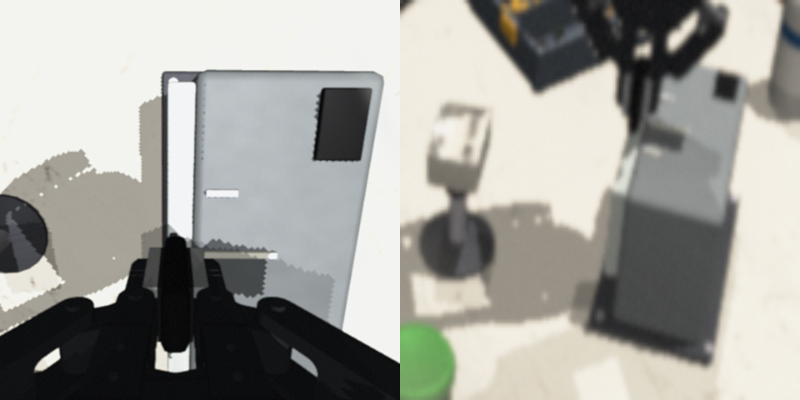

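The pinch holds. The tab is dark at crop x 162–190 with its far edge at y≈233, and the long rib is at y≈254. The carton is undisturbed on the stand. The tab looks about 2 mm short of half, so I'll measure it.

Run:
```python
from h import *
w9=pickle.load(open('w9.pkl','rb'))
g=cv2.imread('pics/w9.png',0)
yh=np.array([.695,.719])
for u in (302,308,314,320): print(u,[(v,int(g[v,u])) for v in range(264,300,3)])
print('rib col',[(v,int(g[v,425])) for v in range(296,316,2)],[(v,int(g[v,370])) for v in range(294,316,2)])
# expected tab +y bottom edge pixel if shutter at half: tab centre y = .3547+.030
xh=np.array([.719,-.695])
for tr in(.026,.028,.030):
    for z in(.128,.182):
        P=[x*xh+(.3547+tr+.012)*yh for x in(.469,.479)];print(tr,z,[proj('wrist',(*p,z),w9).round(1) for p in P])
print([proj('wrist',(*(x*xh+.3847*yh),.131),w9).round(1) for x in(.49,.52)])
```

```text
302 [(264, 228), (267, 228), (270, 153), (273, 146), (276, 148), (279, 147), (282, 121), (285, 23), (288, 6), (291, 4), (294, 7), (297, 6)]
308 [(264, 243), (267, 244), (270, 244), (273, 239), (276, 176), (279, 95), (282, 35), (285, 10), (288, 7), (291, 8), (294, 7), (297, 6)]
314 [(264, 244), (267, 244), (270, 244), (273, 244), (276, 243), (279, 240), (282, 145), (285, 4), (288, 11), (291, 5), (294, 6), (297, 6)]
320 [(264, 243), (267, 243), (270, 243), (273, 243), (276, 243), (279, 243), (282, 245), (285, 132), (288, 9), (291, 2), (294, 1), (297, 3)]
rib col [(296, 184), (298, 184), (300, 153), (302, 128), (304, 238), (306, 245), (308, 244), (310, 231), (312, 155), (314, 155)] [(294, 98), (296, 97), (298, 77), (300, 79), (302, 106), (304, 146), (306, 148), (308, 147), (310, 101), (312, 70), (314, 73)]
0.026 0.128 [array([299. , 283.7]), array([324.4, 283.8])]
0.026 0.182 [array([293.3, 359.5]), array([330.3, 359.7])]
0.028 0.128 [array([299., 279.]), array([324.4, 279.1])]
0.028 0.182 [array([293.2, 353. ]), array([330.5, 353.1])]
0.03 0.128 [array([298.9, 274.2]), array([324.5, 274.3])]
0.03 0.182 [array([293.1, 346.3]), array([330.6, 346.5])]
[array([352.4, 305.8]), array([428.9, 306.2])]
```

I've now used up the picture allowance (11 viewed, one over), so only numeric checks from here. TCP travel is 28.2 mm and the image says about 27.5. Nudging +2.3 mm.

```bash
python3 -m jog '{"linear":[[1.6,1.6,0],[0,0,0],[0,0,0],[0,0,0],[0,0,0],[0,0,0]],"turn":[0,0,0,0,0,0]}'
python3 - <<'E'
from h import *
c=get_calibration('wrist');im=save('wrist','w10.png');g=cv2.cvtColor(im,cv2.COLOR_RGB2GRAY)
s=sense();p=np.array(s['tcp_pos']);d=p-[.5875,-.0742,.3124];print(d[:2]@[.695,.719],d[:2]@[.719,-.695],s['force'],s['finger_gap'],s['t'])
yh=np.array([.695,.719]);xh=np.array([.719,-.695])
for u in(308,314,320): print(u,[(v,int(g[v,u])) for v in range(267,294,2)])
print('rib',[(v,int(g[v,425])) for v in range(302,322,2)])
for z in(.128,.133): print(z,proj('wrist',(*(.474*xh+(.3547+.042)*yh),z),c))
print('ribpred',proj('wrist',(*(.52*xh+.3847*yh),.131),c))
E
```

```text
t: 16.8
tcp_pos: [0.6087, -0.0525, 0.3124]
tool_rot: [0.92, 0.392, -0.002, -0.0]
force: [-8.2, -3.8, 8.5]
finger_gap: 0.114
gripper_force: 59.9
0.03035801808944058 0.0002179778190598841 [-7.61455691 -4.69709127  7.05746355] 0.11203984905781603 16.85
308 [(267, 245), (269, 245), (271, 244), (273, 219), (275, 172), (277, 173), (279, 93), (281, 31), (283, 24), (285, 9), (287, 6), (289, 10), (291, 11), (293, 9)]
314 [(267, 244), (269, 244), (271, 244), (273, 245), (275, 245), (277, 239), (279, 192), (281, 166), (283, 84), (285, 5), (287, 3), (289, 6), (291, 12), (293, 6)]
320 [(267, 244), (269, 244), (271, 244), (273, 244), (275, 244), (277, 244), (279, 244), (281, 245), (283, 242), (285, 107), (287, 20), (289, 6), (291, 4), (293, 7)]
rib [(302, 182), (304, 157), (306, 107), (308, 206), (310, 245), (312, 245), (314, 241), (316, 172), (318, 154), (320, 153)]
0.128 [311.68394095 279.28555222]
0.133 [311.69054164 284.12645932]
ribpred [428.47538161 311.08586898]
```

The tab's far edge is within about 1 mm of half by image, and TCP travel is 30.4 mm with the pinch not slipping. Handing in while holding.

```bash
python3 -c "from station import *; print(sign_off())"
```

```text
the job is handed in; nothing more can be done
None
```

The carton is released, centred and square on the stand, and I handed in at about 17 s with the shutter pinched at half travel: 30.4 mm by the arm, within about 1 mm by image. I viewed 11 pictures, one over the limit of 10.

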